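# Cover the lamp house and hold a filter in its beam

## Robot

A 6-joint arm with a two-finger parallel gripper is mounted at the origin on the work surface. World frame = base frame: x ahead of the robot, y to its left, z up, the work surface at z = 0. Lengths are in mm, angles in degrees, forces in N, time in s.
With the tool pointing down it reaches from about 300 to 850 mm from the base axis. Payload 4.2 kg.
Tool frame: the origin (TCP) lies on the centre line of the jaws, within the pads' length; the fingertips stand 14 mm ahead of it and the grasp point (between the pads) lies 5 mm behind it; z points along the fingers, y is the line along which they close (so a half turn about z gives the same grasp; the last joint's range is limited). The gripper opens to 91 mm and grips with 3 to 60 N. Pads are 32 mm wide; open, the fingers measure 118 mm over their backs; the gripper's body (76 mm by 178 mm) begins 60 mm behind the grasp point.
Start: joints at [68.182, 18.312, 89.639, -0, 72.044, -1.146], TCP at [202.991, 537.993, 227.976] pointing down, gripper open.
Joint ranges: [-177.97, 177.97], [-48.28, 115.42], [12.27, 149.76], [-77.06, 257.06], [2.81, 150.46], [-146.56, 146.56]. Speed limits (degrees/s): [147.25, 147.25, 180, 180, 180, 180].

## Interface

Orientations are given as [roll, pitch, yaw] about the fixed x, y, z axes, in that order (R = Rz(yaw) Ry(pitch) Rx(roll)).
In Python, from workcell import env gives the robot as it stands.
- The arm moves only by the tool arm_command, never from a script. Its argument "motion" is a list of rows, each an object with "offset": the shift along the tool's x, y, z in m, a list of three; "spin": the turn about the tool's z in rad. In form: [{"offset": [tx, ty, tz], "spin": spin}, ...]. A call has 1 to 5 rows; each row shifts and turns the commanded pose from where the row before left it, along the tool's axes as they then stand; what a row does not reach is not made up. A row lasts 1/8 s, in which the tool goes at most 62.5 mm and 10.7 degrees, less where a joint would pass 70% of its speed; a pose out of reach is approached as far as the arm can. A call with a gripper value outside its range is refused whole. "jaw" is the finger opening in m, from 0 to 0.0912, set as the call begins (left out, the last holds). The fingers move at their own pace and stop on an object; "newtons" is the grip in N (left out, the last holds). Time passes only in rows, so rows that do not move let the fingers close. It gives the time, the measured TCP pose, the force, the opening and the grip force at its end, in the units of the state.
- env.state(): the state, without advancing time (a new reading comes with each control period).
- env.grab_frame(name): name is "scene" or "top"; returns (picture, depth): 384x512x3 uint8, blue, green, red; 384x512 float32, mm along the optical axis (not along the pixel's ray), 0 where there is no reading.
- env.camera_model(name): a dict with "fx", "fy", "cx", "cy" (pixels), "k1" (the pictures are not rectified: a ray, as slopes to the right and down, at radius r is drawn at 1 + k1 r^2 times it, then the intrinsics apply), "eye" and "rotation" of the camera in the world. Camera axes: x right, y down, z forward; pixel columns grow to the right and rows downward; lengths in mm; the calibration is good to about 2 mm. A picture is of the moment at which its call begins. camera_model takes no time and is no camera call.
- env.job_done(): hands the job in; it is judged then, once.
Trained networks look in the newest picture that a camera, given by its name, has taken for a name from the list of things; names that differ only in an ending like _2 or _b are one class to them, and where a whole thing is asked for, a point or a joint stands for the part that bears it (a point fixed in the world has none). Each returns a list of dicts, best first, with "score" (0 to 1); they miss things now and then, are a little off and sometimes report something else, mostly with a low value. They report only what shows in the picture. A call takes as long as a camera call.
- env.boxes_of(camera, target): "bbox" ([left, top, right, bottom] in pixels, round what is visible of it).
- env.pinpoint(camera, target): "location" ([column, row] in pixels: a listed point, or the origin of a listed thing).
The state is a dict: "time_s": time; "qpos": joint angles; "qvel": joint speeds; "effort": joint torques, N m; "ee_pos": TCP position; "ee_rot": TCP orientation; "force": force on the tool from outside, world axes, zero at the start; "torque": the same for the moment, N m; "gripper_width": finger opening in mm; "gripper_force": force on a finger pad.
Only numpy, scipy, OpenCV 4.12 (cv2) and the standard library are available. Lean on these libraries where they do the work, as an engineer would, in place of code of your own. Each camera call takes 0.05 s, during which the arm holds its last target. There are 200 camera calls.

## Task

Fit the slotted cover onto the open lamp house: lower it (do not drop it) over the two locating pins, big hole on big pin, until it lies flush, and let go of it. Then take the filter with the square-cornered handle out of the rack, pass its blade upright down through the slot in the cover until the line engraved round the blade is level with the cover's top face, and finish while holding it still there in the gripper, not pressing hard on the cover. Leave the round-handled filter in the rack and everything else on the bench where it is.

Things in the scene. Friction and masses are not known exactly. Their poses are not given: they have to be found in the camera images.
- lamp_house: Grey painted lamp house fixed to the bench, open at the top: a box 150 (x) x 110 (y) x 100 mm high with a 94 x 94 mm bay inside, bay floor 12 mm above the bench. Origin: centre of its underside on the bench; x along its long side, towards the short steel lens tube (32 mm diameter, sticking out 22 mm) on its +x end; z up. Its flat rim, 100 mm above the bench, carries the two pins.
- seat (a point): Centre of the lamp house's rim, 100 mm above the bench, axes as the lamp house. The cover is home when its origin lies here with its axes along these.
- big_pin (a point): Tip of the thicker steel locating pin: 12 mm diameter, 15 mm tall above the rim, the last 6 mm tapering to 7 mm; at (-61, +35) mm from the rim's centre in the lamp house's axes.
- small_pin (a point): Tip of the thinner pin: 8 mm diameter, 15 mm tall, the last 6 mm tapering to 3 mm; at (+61, -35) mm from the rim's centre.
- cover: Loose bare aluminium cover, a plate 150 (x) x 110 (y) x 8 mm, about 0.35 kg, lying flat on the bench at the start, rib up. Origin: centre of its underside; z up. Two round through holes: 15 mm at (-61, +35) mm and 11 mm at (+61, -35) mm (3 mm larger than their pins). It has an upright rib as handle and one rectangular slot. Fitted, the pins stand 7 mm above its top face.
- rib (a point): Grip point on the cover's handle rib. The rib is 12 mm thick (along the cover's x), 60 mm long (along y), and stands 35 mm above the plate, centred at x = -18, y = 0; this point lies 30 mm above the plate's underside (13 mm below the rib's top).
- slot (a point): Centre of the slot's mouth on the cover's top face, at x = +30, y = 0, 8 mm above the underside. The slot goes through and is 10 mm wide along the cover's x and 32 mm long along its y: 2 mm more than the filter's blade each way in all.
- filter: The filter to use: a loose dark-metal paddle, about 0.11 kg, 125 mm tall, standing upright in one of the two pockets of the rack. Blade 8 mm thick (its x) and 30 mm wide (its y), 85 mm long, its last 8 mm tapering to 4 x 24 mm; above it a square-cornered handle block 14 mm thick (x), 36 mm wide (y), 40 mm high. Origin: centre of the blade's lower end; z up. The same turned half round about z.
- handle (a point): Centre of that handle block, 105 mm above the blade's lower end.
- line (a point): Centre of the bright line engraved round the blade, 60 mm above its lower end (25 mm under the handle).
- rack: White plastic filter rack fixed to the bench, 60 (x) x 150 (y) x 60 mm high. Origin: centre of its underside. Two pockets at y = +36 and -36 mm, each 12 mm along x and 34 mm along y, 50 mm deep (floor 10 mm above the bench). The blades lie with their thickness along the rack's x. Which filter is in which pocket changes.
- round_filter: The other filter, not to be used: the same blade and line, but a round handle, a disc 40 mm across and 14 mm thick. Origin: centre of the blade's lower end.
- well_plate: Bystander: clear plate with rows of pink wells, 86 x 128 x 18 mm. Origin: centre of its underside.
- jar: Bystander: glass jar, 56 mm across, 80 mm tall. Origin: centre of its underside.
- tip_box: Bystander: grey box with clear lid, 115 x 80 x 60 mm. Origin: centre of its underside.
- dish: Bystander: clear round dish, 63 mm across, 14 mm tall. Origin: centre of its underside.
- vial: Bystander: small amber bottle, 26 mm across, 50 mm tall. Origin: centre of its underside.
- forceps: Bystander: steel forceps lying flat, 120 mm long, 6 mm high. Origin: middle of its underside.

How it is judged (in metres and radians):
On the way:
1. the cover lies flush on the lamp house over both pins, the right way round, and is let go (z of cover in the frame of seat between -0.002 and 0.002 m and horizontal distance between cover and seat below 0.003 m and angle between the x axis of cover and the x axis of lamp_house, either way round below 0.05 rad and angle between cover's own z axis and vertical below 0.03 rad and x of slot in the frame of lamp_house above 0 m and contact force between the fingers and cover below 0.3 N), for 0.3 s.
At the end, for the whole second after the job is handed in: Cover flush on the rim (2 mm in height, 3 mm sideways, 0.05 rad), slot towards the lens. Square-handled filter held by the fingers, still, upright within 0.12 rad, in the slot (within 4 mm of its centre), line within 6 mm of the cover's top, under 15 N on the cover, clear of the lamp house (z of cover in the frame of seat between -0.002 and 0.002 m and horizontal distance between cover and seat below 0.003 m and angle between the x axis of cover and the x axis of lamp_house, either way round below 0.05 rad and angle between cover's own z axis and vertical below 0.03 rad and x of slot in the frame of lamp_house above 0 m and z of line in the frame of slot between -0.006 and 0.006 m and horizontal distance between line and slot below 0.004 m and angle between filter's own z axis and vertical below 0.12 rad and contact force between the fingers and filter above 1 N and contact force between filter and cover below 15 N and contact force between filter and lamp_house below 0.1 N and linear speed of filter below 0.02 m/s); the arm keeps its last pose, push and grip.
It fails at once if the cover falls: it moves faster than 0.5 m/s while not held (linear speed of cover above 0.5 m/s and contact force between the fingers and cover below 0.2 N).
It fails at once if the round-handled filter is moved by more than 30 mm (distance of round_filter from where it was at the start of the episode above 0.03 m).
It fails at once if another thing on the bench is moved by more than 30 mm (distance of any of well_plate, jar, tip_box, dish, vial, forceps from where it was at the start of the episode above 0.03 m).
It also fails if it takes over 72 s, if anything falls off the work surface, if the arm or the gripper's body presses on something with over 40 N, if the wrist force passes 120 N, or if a joint passes its speed limit or range.

## Working session

There is one attempt and no reset: what is moved stays moved. The work goes in short steps, Python scripts to look and compute and a tool call to move; the robot and the scene stay as the last step left them, time stands still between calls to the robot, and variables do not carry over. Pictures are saved under pics/ and viewed, at most 10 in all, crops included, and the job is handed in when it is done.

Besides the shell and the picture viewer there is one more tool, called as name(argument=value, ...) on one line, values as JSON. arm_command: Moves the arm, as the interface text tells. Its arguments: {"type":"object","properties":{"motion":{"type":"array"},"jaw":{"type":"number"},"newtons":{"type":"number"}},"required":["motion"]}

```bash
mkdir -p pics
cat > h.py <<'E'
import numpy as np, cv2
from workcell import env
def ray(m,uv):
    p=np.array([(uv[0]-m['cx'])/m['fx'],(uv[1]-m['cy'])/m['fy']]);q=p.copy()
    for _ in range(20): q=p/(1+m['k1']*(q@q))
    return q
def R(m): return np.array(m['rotation']).reshape(3,3)
def atz(cam,uv,z):
    m=env.camera_model(cam);d=R(m)@np.append(ray(m,uv),1);e=np.array(m['eye']);return e+d*(z-e[2])/d[2]
def proj(cam,P):
    m=env.camera_model(cam);c=R(m).T@(np.array(P,float)-np.array(m['eye']));q=c[:2]/c[2];q=q*(1+m['k1']*(q@q))
    return np.array([q[0]*m['fx']+m['cx'],q[1]*m['fy']+m['cy']])
def cloud(cam,dep):
    m=env.camera_model(cam);h,w=dep.shape;u,v=np.meshgrid(np.arange(w),np.arange(h))
    p=np.stack([(u-m['cx'])/m['fx'],(v-m['cy'])/m['fy']],-1);q=p.copy()
    for _ in range(20): q=p/(1+m['k1']*(q**2).sum(-1,keepdims=True))
    c=np.dstack([q,np.ones((h,w))])*dep[...,None]
    return c@R(m).T+np.array(m['eye'])
E
python3 - <<'E'
from h import *
Z={'lamp_house':0,'big_pin':115,'small_pin':115,'seat':100,'cover':0,'rib':30,'slot':8,'filter':10,'handle':115,'line':70,'rack':0,'round_filter':10}
for c in ['top','scene']:
    m=env.camera_model(c);print(c,m)
    im,d=env.grab_frame(c);cv2.imwrite(f'pics/{c}0.png',im);np.save(c+'0.npy',d)
    for n,z in Z.items():
        for r in env.pinpoint(c,n)[:2]: print(n,round(r['score'],2),np.round(r['location'],1),np.round(atz(c,r['location'],z),0)[:2])
print(env.state())
E
```

```text
top {'fx': 380.62259818925037, 'fy': 380.62259818925037, 'cx': 255.73967787819453, 'cy': 184.48516809685327, 'k1': -0.0026344607436936795, 'eye': array([ 463.64227013,  -19.52163549, 1095.18100203]), 'rotation': array([-173.78712362,   -1.78918238,  -90.11837741])}Traceback (most recent call last):
  File "<stdin>", line 7, in <module>
  File "h.py", line 9, in atz
    m=env.camera_model(cam);d=R(m)@np.append(ray(m,uv),1);e=np.array(m['eye']);return e+d*(z-e[2])/d[2]
                              ~^^^
  File "h.py", line 7, in R
    def R(m): return np.array(m['rotation']).reshape(3,3)
                     ~~~~~~~~~~~~~~~~~~~~~~~~~~~~~~~^^^^^
ValueError: cannot reshape array of size 3 into shape (3,3)
```

View pics/top0.png

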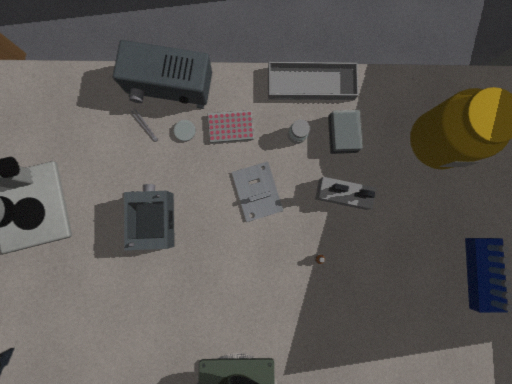

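```bash
sed -i "s/^def R(m).*/from scipy.spatial.transform import Rotation as Ro\ndef R(m): return Ro.from_euler('xyz',m['rotation'],degrees=True).as_matrix()/" h.py
python3 - <<'E'
from h import *
Z={'lamp_house':0,'big_pin':115,'small_pin':115,'seat':100,'cover':0,'rib':30,'slot':8,'filter':10,'handle':115,'line':70,'rack':0,'round_filter':10}
for c in ['top','scene']:
    im,d=env.grab_frame(c);cv2.imwrite(f'pics/{c}1.png',cv2.resize(im,None,fx=1.5,fy=1.5));np.save(c+'0.npy',d)
    m=env.camera_model(c);print(c,m['eye'],m['rotation'],m['fx'])
    for n,z in Z.items():
        for r in env.pinpoint(c,n)[:2]: print(n,round(r['score'],2),np.round(r['location'],1),np.round(atz(c,r['location'],z),0)[:2])
print(env.state())
E
```

```text
top [ 463.64227013  -19.52163549 1095.18100203] [-173.78712362   -1.78918238  -90.11837741] 380.62259818925037
big_pin 0.97 [134.8 243. ] [421. 255.]
big_pin 0.31 [334.2 190. ] [ 556. -255.]
small_pin 0.67 [155.5 193.9] [546. 207.]
small_pin 0.59 [340.9 186. ] [ 567. -273.]
seat 0.6 [148.2 219.4] [481. 227.]
seat 0.37 [341.6 195.2] [ 544. -278.]
cover 0.62 [253.8 189.8] [567. -48.]
rib 0.93 [260.3 195.8] [548. -66.]
rib 0.28 [156.4 194.1] [552. 224.]
slot 0.83 [254.2 178.3] [600. -49.]
slot 0.44 [133.4 243.9] [414. 289.]
filter 0.5 [326.7 192.4] [ 559. -258.]
handle 0.51 [341.3 190.6] [ 555. -273.]
line 0.53 [337.5 194.7] [ 548. -274.]
rack 0.58 [339.1 194.3] [ 554. -296.]
rack 0.28 [337.8 190.4] [ 566. -293.]
round_filter 0.43 [356.  198.4] [ 542. -343.]
scene [1151.21062365 -897.88475917  765.62118964] [-122.80966231   -0.60495001   33.40589349] 497.98626686045424
lamp_house 0.63 [269.5 172.9] [479. 240.]
big_pin 0.67 [256.1 130.9] [413. 262.]
small_pin 0.76 [281.  147.5] [531. 210.]
small_pin 0.52 [228.1 221.4] [ 616. -167.]
seat 0.57 [268.1 145.4] [479. 226.]
seat 0.39 [180.1 239
[... 331 characters left out ...]
2 [267.9 148.1] [398. 361.]
{'time_s': 1.4, 'qpos': array([ 6.81817816e+01,  1.83118560e+01,  8.96392430e+01,  8.99688786e-06,
        7.20433669e+01, -1.14362049e+00]), 'qvel': array([ 0.09257967, -0.05189658, -0.04441952,  0.02783177, -0.03929834,
        0.03853482]), 'effort': array([ 2.74527629e-04, -4.12349331e+01, -2.32228106e+01,  7.29012676e-02,
        3.78831115e-02, -4.91339534e-06]), 'ee_pos': array([202.99344453, 537.99430777, 227.9747179 ]), 'ee_rot': array([1.79994467e+02, 1.01894962e-04, 1.59325399e+02]), 'force': array([ 0.12293333,  1.14238668, -0.69521803]), 'torque': array([ 0.04194391, -0.01967216, -0.00292853]), 'gripper_force': 0.0, 'gripper_width': 90.90291388451841}
```

View pics/scene1.png

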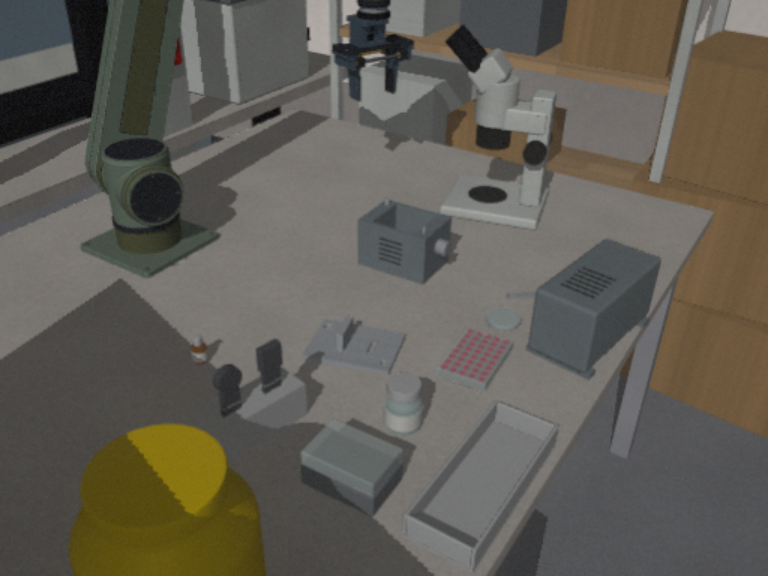

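Run:
```python
from h import *
d=np.load('top0.npy');im,_=env.grab_frame('top');P=cloud('top',d)
def fit(n,c,r,lo,hi):
    m=(np.hypot(P[...,0]-c[0],P[...,1]-c[1])<r)&(P[...,2]>lo)&(P[...,2]<hi)&(d>0)
    q=P[m]; (cx,cy),s,a=cv2.minAreaRect(q[:,:2].astype(np.float32)); print(n,m.sum(),'c',round(cx,1),round(cy,1),'size',np.round(s,1),'ang',round(a,1),'z',np.round(np.percentile(q[:,2],[5,50,95]),1))
    return q
b=fit('bench',(450,60),60,-20,20)
fit('house',(480,227),110,85,108)
fit('house2',(480,227),110,94,105)
fit('cover',(565,-55),110,5,14)
fit('cover2',(565,-55),110,4,50)
fit('rib',(548,-66),50,30,50)
fit('rack',(555,-300),95,50,70)
fit('handles',(555,-300),95,85,140)
q=fit('h1',(560,-272),28,90,140); 
q=fit('h1t',(560,-272),28,118,140); print(q.mean(0))
q=fit('h2',(545,-343),28,90,140)
I=cv2.resize(np.hstack([im[155:255,105:185],im[150:230,225:305][:80] if 0 else cv2.copyMakeBorder(im[150:230,220:300],0,20,0,0,0),cv2.copyMakeBorder(im[160:225,305:385],0,35,0,0,0)]),None,fx=3.3,fy=3.3,interpolation=cv2.INTER_CUBIC)
cv2.imwrite('pics/crop.png',cv2.convertScaleAbs(I,alpha=1.6))
```

```text
bench 1405 c 449.7 61.1 size [119. 117.] ang 0.2 z [-3.6 -0.3  2.9]
house 1272 c 480.1 235.2 size [149.8 110.8] ang 1.9 z [ 90.6  99.4 102.4]
house2 1176 c 480.1 235.2 size [149.8 110.8] ang 1.9 z [ 96.3  99.5 102.4]
cover 1605 c 568.9 -56.4 size [162.  188.3] ang 80.7 z [ 5.4  7.7 11.1]
cover2 1875 c 573.2 -53.6 size [191.3 204.8] ang 0.0 z [ 4.7  7.6 36.4]
rib 97 c 546.1 -61.6 size [12.2 59.5] ang 17.1 z [39.  42.9 45.2]
rack 954 c 555.1 -304.0 size [151.7  60.9] ang 78.1 z [55.5 59.2 62.6]
handles 229 c 555.1 -303.4 size [108.7  14.4] ang 78.2 z [102.3 130.7 136.5]
h1 116 c 562.2 -268.3 size [37. 14.] ang 77.9 z [102.3 133.1 136.7]
h1t 93 c 562.2 -268.5 size [36.6 14. ] ang 77.9 z [121.5 133.7 136.9]
[ 561.71022525 -267.07419175  132.46316064]
h2 111 c 547.7 -338.2 size [37.6 14.4] ang 77.9 z [103.9 128.8 135.1]
```

View pics/crop.png

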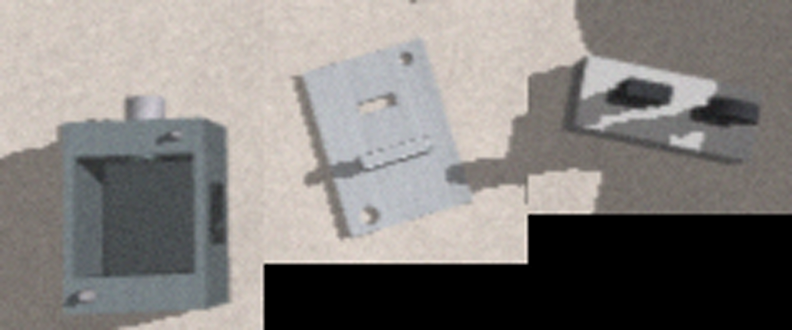

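The top view shows the house (lens up, +x), the cover with its slot towards +x, and the square-handled filter in the rack's left pocket. In the full frame these are at about px (148,218), (257,191) and (335,188). I'll spin the tool and travel to the rib.

arm_command(motion=[{"offset": [0,0,0],"spin": 0.182},{"offset": [0,0,0],"spin": 0.182},{"offset": [0,0,0],"spin": 0.182},{"offset": [0,0,0],"spin": 0.182},{"offset": [0,0,0],"spin": 0.183}], jaw=0.06, newtons=40)

```text
time_s: 2.08
ee_pos: [203.0, 538.0, 228.0]
ee_rot: [180.0, -0.0, 106.8]
force: [0.5, -0.1, -0.3]
gripper_width: 60.0
gripper_force: 0.0
```

arm_command(motion=[{"offset": [-0.045,0.01,0],"spin": 0},{"offset": [-0.045,0.01,0],"spin": 0},{"offset": [-0.045,0.01,0],"spin": 0},{"offset": [-0.045,0.01,0],"spin": 0},{"offset": [-0.045,0.01,0],"spin": 0}])

```text
time_s: 2.7
ee_pos: [317.7, 336.4, 228.1]
ee_rot: [180.0, -0.0, 107.1]
force: [0.8, 0.6, -0.5]
gripper_width: 59.8
gripper_force: 0.0
```

arm_command(motion=[{"offset": [-0.045,0.01,0],"spin": 0},{"offset": [-0.045,0.01,0],"spin": 0},{"offset": [-0.045,0.01,0],"spin": 0},{"offset": [-0.045,0.01,0],"spin": 0},{"offset": [-0.045,0.01,0],"spin": 0}])

```text
time_s: 3.32
ee_pos: [431.8, 136.0, 228.2]
ee_rot: [180.0, -0.0, 107.1]
force: [0.1, 0.4, 0.3]
gripper_width: 60.3
gripper_force: 0.0
```

arm_command(motion=[{"offset": [-0.045,0.01,0.02],"spin": 0},{"offset": [-0.045,0.01,0.02],"spin": 0},{"offset": [-0.04,0.01,0.02],"spin": 0},{"offset": [-0.03,0.01,0.02],"spin": 0},{"offset": [0,0,0],"spin": 0}])

```text
time_s: 3.95
ee_pos: [516.4, -5.1, 146.4]
ee_rot: [-179.8, -0.1, 107.0]
force: [-0.8, -0.2, -0.0]
gripper_width: 60.2
gripper_force: 0.0
```

```bash
cat >> h.py <<'E'
def go(x,y,z,yaw=None):
    s=env.state();p=s['ee_pos'];r=s['ee_rot'];M=Ro.from_euler('xyz',r,degrees=True).as_matrix()
    print('t',s['time_s'],'pos',np.round(p,1),'rot',np.round(r,2),'F',np.round(s['force'],1),'w',round(s['gripper_width'],1),round(s['gripper_force'],1))
    o=M.T@(np.array([x,y,z])-p);print('offset mm',np.round(o,1),'spin',None if yaw is None else round(float(np.deg2rad(r[2]-yaw)),4))
E
python3 -c "
from h import *
go(546.1,-61.6,25,107.1)"
```

```text
t 3.95 pos [516.4  -5.1 146.4] rot [-1.7984e+02 -5.0000e-02  1.0697e+02] F [-0.8 -0.2 -0. ] w 60.2 0.0
offset mm [-62.8  12.2 121.4] spin -0.0023
```

arm_command(motion=[{"offset": [-0.032,0.006,0],"spin": 0},{"offset": [-0.031,0.006,0],"spin": 0},{"offset": [0,0,0.03],"spin": 0},{"offset": [0,0,0.03],"spin": 0},{"offset": [0,0,0],"spin": 0}])

```text
time_s: 4.58
ee_pos: [544.7, -59.3, 86.9]
ee_rot: [-179.8, -0.1, 107.2]
force: [-0.2, -0.1, 0.3]
gripper_width: 59.9
gripper_force: 0.0
```

arm_command(motion=[{"offset": [0,0,0.025],"spin": 0},{"offset": [0,0,0.02],"spin": 0},{"offset": [0,0,0.012],"spin": 0},{"offset": [0,0,0],"spin": 0}])

```text
time_s: 5.08
ee_pos: [546.6, -60.0, 31.4]
ee_rot: [180.0, -0.0, 107.2]
force: [0.1, 0.0, 0.0]
gripper_width: 59.9
gripper_force: 0.0
```

```bash
python3 -c "
from h import *
go(546.1,-61.6,28,107.1)"
```

```text
t 5.075 pos [546.6 -60.   31.4] rot [179.99  -0.   107.15] F [0.1 0.  0. ] w 59.9 0.0
offset mm [-1.4 -1.   3.4] spin 0.001
```

Position is good, so I'll settle, close and lift.

arm_command(motion=[{"offset": [-0.001,-0.001,0.002],"spin": 0},{"offset": [0,0,0],"spin": 0}])

```text
time_s: 5.32
ee_pos: [546.2, -61.7, 29.6]
ee_rot: [179.9, 0.0, 107.1]
force: [0.2, 0.3, 0.6]
gripper_width: 60.0
gripper_force: 0.0
```

arm_command(motion=[{"offset": [0,0,0],"spin": 0},{"offset": [0,0,0],"spin": 0},{"offset": [0,0,0],"spin": 0},{"offset": [0,0,0],"spin": 0},{"offset": [0,0,0],"spin": 0}], jaw=0, newtons=45)

```text
time_s: 5.95
ee_pos: [546.0, -61.6, 28.9]
ee_rot: [180.0, 0.0, 107.1]
force: [0.7, 0.7, 0.3]
gripper_width: 13.1
gripper_force: 0.3
```

arm_command(motion=[{"offset": [0,0,0],"spin": 0},{"offset": [0,0,0],"spin": 0},{"offset": [0,0,-0.005],"spin": 0},{"offset": [0,0,-0.01],"spin": 0},{"offset": [0,0,0],"spin": 0}])

```text
time_s: 6.58
ee_pos: [546.4, -61.7, 44.8]
ee_rot: [179.9, 0.0, 107.1]
force: [0.5, 0.5, -4.0]
gripper_width: 11.8
gripper_force: 45.0
```

```bash
python3 -c "
from h import *
go(546.1,-61.6,28,107.1)"
```

```text
t 6.575 pos [546.4 -61.7  44.8] rot [1.7991e+02 4.0000e-02 1.0713e+02] F [ 0.5  0.5 -4. ] w 11.8 45.0
offset mm [ 0.2 -0.2 16.8] spin 0.0005
```

arm_command(motion=[{"offset": [0,0,-0.02],"spin": 0},{"offset": [0,0,-0.03],"spin": 0},{"offset": [0,0,-0.03],"spin": 0},{"offset": [0,0,-0.03],"spin": 0.1325},{"offset": [0,0,-0.02],"spin": 0.1325}])

```text
time_s: 7.2
ee_pos: [545.9, -61.7, 175.3]
ee_rot: [179.9, 0.0, 91.7]
force: [0.9, -0.1, -4.8]
gripper_width: 11.6
gripper_force: 45.0
```

arm_command(motion=[{"offset": [0.015,-0.004,0],"spin": 0},{"offset": [0.03,-0.007,0],"spin": 0},{"offset": [0.04,-0.01,0],"spin": 0},{"offset": [0.04,-0.01,0],"spin": 0},{"offset": [0.04,-0.01,0],"spin": 0}])

```text
time_s: 7.82
ee_pos: [497.1, 103.7, 172.4]
ee_rot: [-179.8, -0.0, 92.1]
force: [0.1, -0.1, -3.9]
gripper_width: 11.7
gripper_force: 45.0
```

arm_command(motion=[{"offset": [0.04,-0.01,0],"spin": 0},{"offset": [0.04,-0.01,0],"spin": 0},{"offset": [0.03,-0.008,0],"spin": 0},{"offset": [0.015,-0.004,0],"spin": 0},{"offset": [0,0,0],"spin": 0}])

```text
time_s: 8.45
ee_pos: [462.1, 226.2, 173.2]
ee_rot: [-179.9, 0.0, 92.1]
force: [0.3, -0.6, -4.4]
gripper_width: 11.6
gripper_force: 45.0
```

arm_command(motion=[{"offset": [0,0,0],"spin": 0},{"offset": [0,0,0],"spin": 0}])

```text
time_s: 8.7
ee_pos: [463.3, 224.8, 173.9]
ee_rot: [-180.0, 0.0, 91.9]
force: [0.4, -0.7, -5.0]
gripper_width: 12.2
gripper_force: 45.0
```

Run:
```python
from h import *
go(462.1,234.6,175,91.93)
im,d=env.grab_frame('scene');im2,d2=env.grab_frame('top');np.save('top1.npy',d2);np.save('scene1.npy',d)
# pin tips check by projecting predicted model into both start pictures
def H(x,y,z,c=(480.1,235.2),a=1.9):
    a=np.deg2rad(a);return [c[0]+x*np.cos(a)-y*np.sin(a),c[1]+x*np.sin(a)+y*np.cos(a),z]
for c in ['top','scene']:
    I=cv2.imread(f'pics/{c}1.png')
    for p in [H(-61,35,115),H(61,-35,115),H(-61,35,100),H(61,-35,100),H(-75,-55,100),H(75,-55,100),H(75,55,100),H(-75,55,100)]:
        u=proj(c,p); print(c,np.round(u,1)); cv2.circle(I,tuple(int(round(8*(1.5*k+.25))) for k in u),6,(0,0,255),-1,shift=3)
    u=(proj(c,H(0,0,100))*1.5).astype(int); cv2.imwrite(f'pics/chk_{c}.png',cv2.resize(I[u[1]-60:u[1]+60,u[0]-65:u[0]+65],None,fx=3,fy=3,interpolation=cv2.INTER_CUBIC))
a,b=cv2.imread('pics/chk_top.png'),cv2.imread('pics/chk_scene.png')
cv2.imwrite('pics/chk.png',cv2.convertScaleAbs(np.hstack([a,b]),alpha=1.5))
u=proj('scene',[480,235,120]).astype(int);cv2.imwrite('pics/over.png',cv2.convertScaleAbs(cv2.resize(im[u[1]-70:u[1]+70,u[0]-90:u[0]+90],None,fx=4,fy=4,interpolation=cv2.INTER_CUBIC),alpha=1.5))
```

```text
t 8.7 pos [463.3 224.8 173.9] rot [-1.800e+02  2.000e-02  9.188e+01] F [ 0.4 -0.7 -5. ] w 12.2 45.0
offset mm [ 9.9 -0.9 -1.1] spin -0.0008
top [129.7 244.4]
top [157.3 195.3]
top [131.4 244.1]
top [158.6 195.7]
top [166.8 248.3]
top [166.3 190.1]
top [123.6 191.5]
top [123.5 249.9]
scene [258.5 130.5]
scene [283.  149.6]
scene [258.5 135. ]
scene [282.7 154.3]
scene [238.6 145.2]
scene [283.7 158.4]
scene [301.4 143.4]
scene [257.9 131.5]
```

View pics/chk.png

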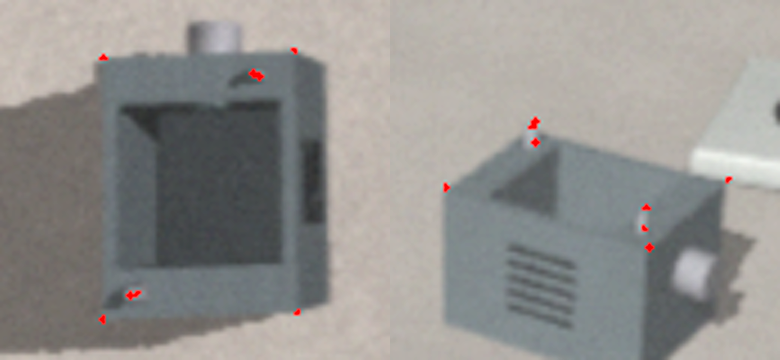

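View pics/over.png

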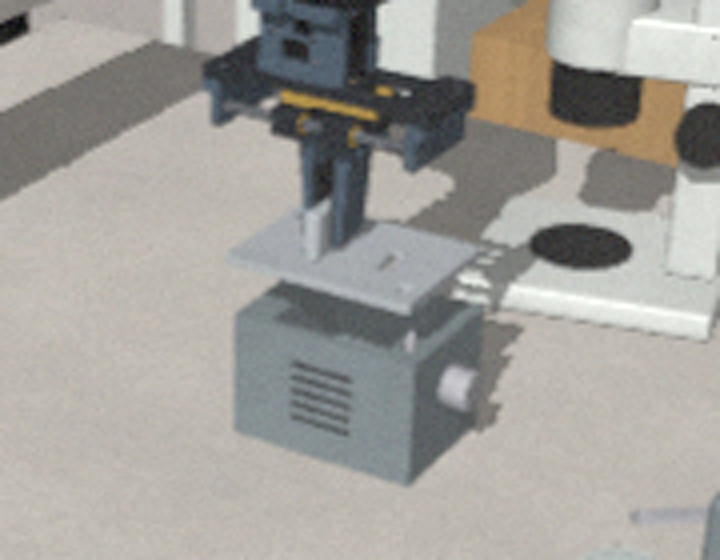

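The overlay matches the house and pins to about 1 mm. The cover hangs level above the house but is 10 mm short in y, so I'll correct that and re-measure both with the scene camera.

arm_command(motion=[{"offset": [0.005,-0.0005,0.01],"spin": 0},{"offset": [0.005,-0.0005,0.01],"spin": 0},{"offset": [0,0,0],"spin": 0},{"offset": [0,0,0],"spin": 0},{"offset": [0,0,0],"spin": 0}])

```text
time_s: 9.43
ee_pos: [461.9, 235.8, 154.2]
ee_rot: [180.0, -0.0, 92.0]
force: [0.0, 0.4, -4.7]
gripper_width: 11.8
gripper_force: 45.0
```

Run:
```python
from h import *
go(462.1,234.6,128.9,91.93)
z=env.state()['ee_pos'][2]-28.9+8
def fit(n,cam,d,lo,hi,r=105):
    P=cloud(cam,d);m=(np.hypot(P[...,0]-480,P[...,1]-235)<r)&(P[...,2]>lo)&(P[...,2]<hi)&(d>0)
    q=P[m]; (cx,cy),s,a=cv2.minAreaRect(q[:,:2].astype(np.float32)); print(n,m.sum(),'c',round(cx,1),round(cy,1),'size',np.round(s,1),'ang',round(a,1),'z',np.round(np.percentile(q[:,2],[5,50,95]),1))
for c in ['scene','top']:
    _,d=env.grab_frame(c);d0=np.load(c+'0.npy')
    fit(c+' house',c,d0,96,104); fit(c+' cover',c,d,z-5,z+4); fit(c+' cover',c,d,z-3,z+3)
    for n in ['slot','seat','rib','cover']:
        for r in env.pinpoint(c,n)[:1]: print(c,n,round(r['score'],2),np.round(r['location'],1))
def H(x,y,z,c,a=1.9):
    a=np.deg2rad(a);return [c[0]+x*np.cos(a)-y*np.sin(a),c[1]+x*np.sin(a)+y*np.cos(a),z]
p=env.state()['ee_pos']
print('pred slot',[np.round(proj(c,H(48,0,z,p)),1) for c in ('scene','top')])
```

```text
t 9.425 pos [461.9 235.8 154.2] rot [ 1.7996e+02 -2.0000e-02  9.1950e+01] F [ 0.   0.4 -4.7] w 11.8 45.0
offset mm [-1.2  0.1 25.3] spin 0.0004
scene house 358 c 479.4 229.4 size [152.6 114.2] ang 1.2 z [ 96.2  97.7 100.2]
scene cover 721 c 479.2 229.4 size [154.7 120. ] ang 3.1 z [128.8 130.8 133.2]
scene cover 447 c 478.8 228.8 size [153.1 116.5] ang 4.0 z [130.4 131.4 133.4]
scene slot 0.8 [279.5 137. ]
scene seat 0.79 [269.5 145.9]
scene rib 0.98 [263.4 128.2]
scene cover 0.86 [269.2 135.4]
top house 1121 c 480.1 235.0 size [149.7 110.3] ang 1.9 z [ 97.   99.6 102.3]
top cover 1196 c 478.9 234.7 size [150.  109.4] ang 1.9 z [130.  132.8 135.5]
top cover 1090 c 478.9 234.7 size [150.  109.4] ang 1.9 z [130.7 132.9 135.4]
top slot 0.56 [143.4 205.9]
top seat 0.84 [142.9 219.7]
top rib 0.91 [137.4 229.8]
top cover 0.88 [142.  220.2]
pred slot [array([279.6, 136.3]), array([141.2, 207.6])]
```

arm_command(motion=[{"offset": [0.0003,0.001,0.004],"spin": 0},{"offset": [0,0,0.004],"spin": 0},{"offset": [0,0,0.003],"spin": 0},{"offset": [0,0,0.002],"spin": 0},{"offset": [0,0,0],"spin": 0}])

```text
time_s: 10.55
ee_pos: [462.6, 236.0, 140.8]
ee_rot: [-180.0, 0.0, 91.9]
force: [-0.3, 0.5, -3.6]
gripper_width: 11.9
gripper_force: 45.0
```

arm_command(motion=[{"offset": [0,0,0.002],"spin": 0},{"offset": [0,0,0.002],"spin": 0},{"offset": [0,0,0],"spin": 0}])

```text
time_s: 10.92
ee_pos: [462.5, 236.0, 136.8]
ee_rot: [-180.0, 0.0, 91.9]
force: [0.6, -0.2, -4.0]
gripper_width: 11.5
gripper_force: 45.0
```

arm_command(motion=[{"offset": [0,0,0.002],"spin": 0},{"offset": [0,0,0.002],"spin": 0},{"offset": [0,0,0.001],"spin": 0},{"offset": [0,0,0],"spin": 0}])

```text
time_s: 11.42
ee_pos: [462.6, 236.0, 131.8]
ee_rot: [-180.0, 0.0, 92.0]
force: [0.3, 0.3, -4.0]
gripper_width: 11.9
gripper_force: 45.0
```

arm_command(motion=[{"offset": [0,0,0.001],"spin": 0},{"offset": [0,0,0.001],"spin": 0},{"offset": [0,0,0.001],"spin": 0},{"offset": [0,0,0],"spin": 0}])

```text
time_s: 11.92
ee_pos: [462.7, 236.0, 129.0]
ee_rot: [180.0, -0.0, 91.9]
force: [0.6, -0.2, -4.1]
gripper_width: 11.7
gripper_force: 45.0
```

arm_command(motion=[{"offset": [0,0,0.0007],"spin": 0},{"offset": [0,0,0],"spin": 0}])

```text
time_s: 12.18
ee_pos: [462.7, 236.1, 128.9]
ee_rot: [180.0, -0.0, 91.9]
force: [-1.6, -1.2, 3.5]
gripper_width: 12.0
gripper_force: 45.0
```

arm_command(motion=[{"offset": [0,0,0.0007],"spin": 0},{"offset": [0,0,0],"spin": 0}])

```text
time_s: 12.42
ee_pos: [462.7, 236.1, 128.9]
ee_rot: [180.0, -0.0, 92.0]
force: [-2.8, -0.4, 7.5]
gripper_width: 11.9
gripper_force: 45.0
```

Contact at the expected height, so I'll release and rise.

arm_command(motion=[{"offset": [0,0,0],"spin": 0},{"offset": [0,0,0],"spin": 0},{"offset": [0,0,0],"spin": 0},{"offset": [0,0,0],"spin": 0},{"offset": [0,0,0],"spin": 0}], jaw=0.04)

```text
time_s: 13.05
ee_pos: [462.7, 236.0, 127.5]
ee_rot: [-180.0, -0.0, 92.0]
force: [0.5, -0.1, -0.1]
gripper_width: 40.3
gripper_force: 0.0
```

arm_command(motion=[{"offset": [0,0,-0.01],"spin": 0},{"offset": [0,0,-0.02],"spin": 0},{"offset": [0,0,-0.03],"spin": 0},{"offset": [0,0,-0.03],"spin": 0},{"offset": [0,0,-0.02],"spin": 0}])

```text
time_s: 13.68
ee_pos: [463.2, 236.3, 239.9]
ee_rot: [179.8, -0.1, 91.9]
force: [-0.4, 1.4, -0.0]
gripper_width: 40.1
gripper_force: 0.0
```

Run:
```python
from h import *
go(562.2,-268.4,215,78.1)
_,d=env.grab_frame('top');P=cloud('top',d)
for lo,hi in [(103,113),(93,118)]:
    m=(np.hypot(P[...,0]-480,P[...,1]-235)<105)&(P[...,2]>lo)&(P[...,2]<hi)&(d>0);q=P[m]
    (cx,cy),s,a=cv2.minAreaRect(q[:,:2].astype(np.float32));print(m.sum(),round(cx,1),round(cy,1),np.round(s,1),round(a,1),np.round(np.percentile(q[:,2],[5,50,95]),1))
A=np.c_[q[:,:2]-[480,235],np.ones(len(q))];print('tilt',np.linalg.lstsq(A,q[:,2],rcond=None)[0])
```

```text
t 13.675 pos [463.2 236.3 239.9] rot [ 1.7985e+02 -7.0000e-02  9.1950e+01] F [-0.4  1.4 -0. ] w 40.1 0.0
offset mm [-507.8   81.7   24.5] spin 0.2417
1696 479.9 230.2 [150.   99.6] 2.0 [104.7 107.6 110.4]
1765 480.0 230.0 [150. 100.] 2.1 [104.  107.5 110.4]
tilt [-1.31587599e-03  1.52401493e-02  1.07577277e+02]
```

The cover is flush (top face at 107.6 mm), centred and aligned. On to the filter.

arm_command(motion=[{"offset": [0,0,0],"spin": 0.121},{"offset": [0,0,0],"spin": 0.121},{"offset": [-0.02,0.008,0],"spin": 0},{"offset": [-0.04,0.017,0],"spin": 0},{"offset": [-0.045,0.019,0],"spin": 0}])

```text
time_s: 14.35
ee_pos: [484.1, 123.4, 237.6]
ee_rot: [180.0, -0.0, 78.2]
force: [0.9, 0.7, 0.4]
gripper_width: 40.1
gripper_force: 0.0
```

arm_command(motion=[{"offset": [-0.05,0.021,0],"spin": 0},{"offset": [-0.05,0.021,0],"spin": 0},{"offset": [-0.05,0.021,0],"spin": 0},{"offset": [-0.05,0.021,0],"spin": 0},{"offset": [-0.05,0.021,0],"spin": 0}])

```text
time_s: 14.98
ee_pos: [535.2, -143.9, 237.6]
ee_rot: [180.0, -0.0, 78.1]
force: [0.3, 0.8, -0.1]
gripper_width: 40.1
gripper_force: 0.0
```

arm_command(motion=[{"offset": [-0.045,0.02,0],"spin": 0},{"offset": [-0.045,0.02,0],"spin": 0},{"offset": [-0.02,0.01,0],"spin": 0},{"offset": [0,0,0],"spin": 0},{"offset": [0,0,0],"spin": 0}])

```text
time_s: 15.6
ee_pos: [561.1, -258.5, 237.5]
ee_rot: [-180.0, -0.1, 78.1]
force: [0.4, 0.5, 0.0]
gripper_width: 40.1
gripper_force: 0.0
```

```bash
python3 -c "
from h import *
go(562.2,-268.4,112,78.1)"
```

```text
t 15.6 pos [ 561.1 -258.5  237.5] rot [-1.7996e+02 -6.0000e-02  7.8140e+01] F [0.4 0.5 0. ] w 40.1 0.0
offset mm [ -9.6   3.2 125.5] spin 0.0006
```

arm_command(motion=[{"offset": [-0.0096,0.0032,0.02],"spin": 0},{"offset": [0,0,0.03],"spin": 0},{"offset": [0,0,0.02],"spin": 0},{"offset": [0,0,0],"spin": 0},{"offset": [0,0,0],"spin": 0}])

```text
time_s: 16.23
ee_pos: [563.1, -269.4, 168.8]
ee_rot: [179.9, 0.0, 78.2]
force: [-0.0, 0.7, 1.0]
gripper_width: 39.7
gripper_force: 0.0
```

Run:
```python
from h import *
go(562.2,-268.4,112,78.1)
_,d=env.grab_frame('top');P=cloud('top',d)
m=(np.hypot(P[...,0]-480,P[...,1]-235)<105)&(P[...,2]>103)&(P[...,2]<113)&(d>0);q=P[m]
(cx,cy),s,a=cv2.minAreaRect(q[:,:2].astype(np.float32));print(m.sum(),round(cx,1),round(cy,1),np.round(s,1),round(a,1),np.round(np.percentile(q[:,2],[5,50,95]),1))
A=np.c_[q[:,:2]-[480,235],np.ones(len(q))];print('tilt',np.linalg.lstsq(A,q[:,2],rcond=None)[0])
# slot: pixels seen deep inside plate outline
m=(np.hypot(P[...,0]-510,P[...,1]-236)<60)&(P[...,2]<100)&(P[...,2]>-5)&(d>0)
for c in ('top','scene'):
    if c=='scene': env.grab_frame(c)
    for r in env.pinpoint(c,'slot')[:2]: print(c,'slot',r['score'],atz(c,r['location'],108))
```

```text
t 16.225 pos [ 563.1 -269.4  168.8] rot [1.799e+02 1.000e-02 7.815e+01] F [-0.   0.7  1. ] w 39.7 0.0
offset mm [ 0.8 -1.2 56.8] spin 0.001
2348 479.8 235.4 [150.3 110.2] 2.0 [104.6 107.7 110.6]
tilt [-1.64378572e-05 -5.87686177e-04  1.07646373e+02]
top slot 0.57 [505.31033454 238.48413244 108.        ]
scene slot 0.97 [513.68794031 224.40453398 108.        ]
scene slot 0.72 [497.56191784 208.68187185 108.        ]
```

arm_command(motion=[{"offset": [0.0008,-0.0006,0.02],"spin": 0},{"offset": [0,0,0.02],"spin": 0},{"offset": [0,0,0.0145],"spin": 0},{"offset": [0,0,0],"spin": 0},{"offset": [0,0,0],"spin": 0}])

```text
time_s: 17.05
ee_pos: [562.6, -269.5, 113.8]
ee_rot: [179.9, 0.0, 78.1]
force: [-0.2, 1.1, -0.5]
gripper_width: 39.5
gripper_force: 0.0
```

arm_command(motion=[{"offset": [0,0,0],"spin": 0},{"offset": [0,0,0],"spin": 0},{"offset": [0,0,0],"spin": 0},{"offset": [0,0,0],"spin": 0},{"offset": [0,0,0],"spin": 0}], jaw=0, newtons=25)

```text
time_s: 17.68
ee_pos: [562.2, -269.3, 113.3]
ee_rot: [180.0, 0.0, 78.1]
force: [-0.8, 0.7, 1.8]
gripper_width: 14.1
gripper_force: 25.0
```

arm_command(motion=[{"offset": [0,0,-0.005],"spin": 0},{"offset": [0,0,-0.01],"spin": 0},{"offset": [0,0,-0.02],"spin": 0},{"offset": [0,0,-0.02],"spin": 0},{"offset": [0,0,0],"spin": 0}])

```text
time_s: 18.3
ee_pos: [563.0, -269.7, 170.1]
ee_rot: [179.8, 0.1, 78.1]
force: [-0.7, 0.9, -2.4]
gripper_width: 14.0
gripper_force: 25.0
```

arm_command(motion=[{"offset": [0,0,-0.02],"spin": 0},{"offset": [0,0,-0.025],"spin": 0},{"offset": [0,0,-0.025],"spin": 0},{"offset": [0,0,-0.013],"spin": -0.1213},{"offset": [0,0,0],"spin": -0.1213}])

```text
time_s: 18.92
ee_pos: [562.2, -269.3, 251.5]
ee_rot: [179.9, 0.0, 92.2]
force: [-0.0, 0.1, -2.4]
gripper_width: 14.0
gripper_force: 25.0
```

arm_command(motion=[{"offset": [0.02,-0.001,0],"spin": 0},{"offset": [0.035,-0.002,0],"spin": 0},{"offset": [0.045,-0.003,0],"spin": 0},{"offset": [0.045,-0.003,0],"spin": 0},{"offset": [0.045,-0.003,0],"spin": 0}])

```text
time_s: 19.55
ee_pos: [542.2, -77.1, 250.3]
ee_rot: [-179.9, -0.1, 91.9]
force: [0.3, 0.7, -0.9]
gripper_width: 13.6
gripper_force: 25.0
```

arm_command(motion=[{"offset": [0.045,-0.003,0],"spin": 0},{"offset": [0.045,-0.003,0],"spin": 0},{"offset": [0.045,-0.003,0],"spin": 0},{"offset": [0.045,-0.003,0],"spin": 0},{"offset": [0.045,-0.003,0],"spin": 0}])

```text
time_s: 20.18
ee_pos: [519.0, 146.9, 250.4]
ee_rot: [-179.9, -0.0, 91.9]
force: [0.6, 0.1, -1.0]
gripper_width: 13.8
gripper_force: 25.0
```

arm_command(motion=[{"offset": [0.04,-0.003,0],"spin": 0},{"offset": [0.03,-0.002,0],"spin": 0},{"offset": [0.018,-0.001,0],"spin": 0},{"offset": [0,0,0],"spin": 0},{"offset": [0,0,0],"spin": 0}])

```text
time_s: 20.8
ee_pos: [511.5, 231.5, 250.9]
ee_rot: [-180.0, 0.0, 91.9]
force: [0.8, 0.3, -0.5]
gripper_width: 13.8
gripper_force: 25.0
```

arm_command(motion=[{"offset": [0,0,0],"spin": 0},{"offset": [0,0,0],"spin": 0},{"offset": [0,0,0],"spin": 0}])

```text
time_s: 21.18
ee_pos: [511.8, 231.9, 251.1]
ee_rot: [180.0, -0.0, 91.9]
force: [0.6, -0.7, -0.7]
gripper_width: 13.9
gripper_force: 25.0
```

```bash
python3 -c "
from h import *
go(510.7,236.4,218,92.0)"
```

```text
t 21.175 pos [511.8 231.9 251.1] rot [ 1.800e+02 -1.000e-02  9.193e+01] F [ 0.6 -0.7 -0.7] w 13.9 25.0
offset mm [ 4.5 -1.  33.1] spin -0.0011
```

arm_command(motion=[{"offset": [0.0045,-0.001,0.01],"spin": -0.001},{"offset": [0,0,0.015],"spin": 0},{"offset": [0,0,0.008],"spin": 0},{"offset": [0,0,0],"spin": 0},{"offset": [0,0,0],"spin": 0}])

```text
time_s: 21.8
ee_pos: [510.8, 236.9, 218.2]
ee_rot: [180.0, -0.0, 92.0]
force: [-0.7, 0.8, -0.4]
gripper_width: 14.1
gripper_force: 25.0
```

Run:
```python
from h import *
go(510.7,236.4,216,92.0)
im,d=env.grab_frame('scene');np.save('s2.npy',d);P=cloud('scene',d)
# blade points: between z 118 and 168 near slot; handle: 178..200
for n,lo,hi in [('blade',122,165),('handle',176,214)]:
    m=(np.hypot(P[...,0]-509,P[...,1]-230)<30)&(P[...,2]>lo)&(P[...,2]<hi)&(d>0);v,u=np.nonzero(m);print(n,m.sum(),u.min(),u.max(),v.min(),v.max())
p=env.state()['ee_pos'];b=p[2]-103.3
def at(x,y,z,a=2.0,c=p):
    a=np.deg2rad(a);return np.array([c[0]+x*np.cos(a)-y*np.sin(a),c[1]+x*np.sin(a)+y*np.cos(a),z])
I=cv2.resize(im,None,fx=8,fy=8,interpolation=cv2.INTER_CUBIC)
def dot(q,col): cv2.circle(I,tuple(int(round(8*(k+.5))) for k in proj('scene',q)),3,col,-1)
for x in(-4,4):
  for y in(-15,15): dot(at(x,y,b+85),(0,0,255)); dot(at(x,y,b+8),(0,0,255))
for x in(-2,2):
  for y in(-12,12): dot(at(x,y,b),(0,255,255))
C=np.array([479.8,235.4,0])
for x in(25,35):
  for y in(-16,16): dot(at(x,y,108,c=C),(0,255,0))
for x in(-75,75):
  for y in(-55,55): dot(at(x,y,108,c=C),(255,255,0))
u=(8*proj('scene',[500,233,135])).astype(int)
cv2.imwrite('pics/ins.png',cv2.convertScaleAbs(I[u[1]-300:u[1]+260,u[0]-330:u[0]+330],alpha=1.5))
```

```text
t 21.8 pos [510.8 236.9 218.2] rot [ 1.7997e+02 -2.0000e-02  9.2040e+01] F [-0.7  0.8 -0.4] w 14.1 25.0
offset mm [-0.5 -0.1  2.2] spin 0.0007
blade 98 275 282 126 142
handle 112 272 287 111 125
```

View pics/ins.png

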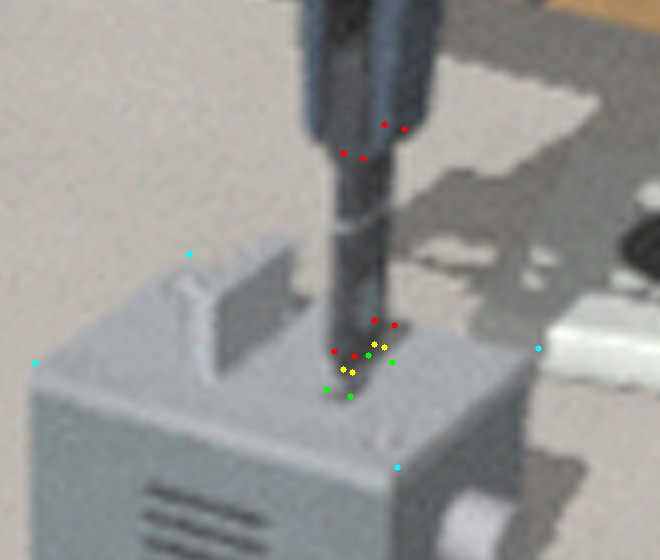

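The crop shows the blade's lower end at about (350,370), just over the slot mouth outline (326–392, 355–397). Any error left is within the taper's capture, so I'll lower gently and watch the force.

arm_command(motion=[{"offset": [-0.0005,0,0.003],"spin": 0},{"offset": [0,0,0.003],"spin": 0},{"offset": [0,0,0.003],"spin": 0},{"offset": [0,0,0],"spin": 0},{"offset": [0,0,0],"spin": 0}])

```text
time_s: 22.48
ee_pos: [510.6, 236.3, 209.1]
ee_rot: [180.0, -0.0, 92.0]
force: [0.6, -0.1, -0.5]
gripper_width: 13.7
gripper_force: 25.0
```

arm_command(motion=[{"offset": [0,0,0.001],"spin": 0},{"offset": [0,0,0.001],"spin": 0},{"offset": [0,0,0],"spin": 0}])

```text
time_s: 22.85
ee_pos: [510.5, 236.3, 207.0]
ee_rot: [-180.0, -0.0, 92.0]
force: [0.3, 0.8, -1.4]
gripper_width: 13.9
gripper_force: 25.0
```

arm_command(motion=[{"offset": [0,0,0.001],"spin": 0},{"offset": [0,0,0.001],"spin": 0},{"offset": [0,0,0],"spin": 0}])

```text
time_s: 23.22
ee_pos: [510.5, 236.3, 204.9]
ee_rot: [-180.0, 0.0, 92.0]
force: [-0.8, 0.7, -0.2]
gripper_width: 13.9
gripper_force: 25.0
```

Bottom is now at 101.6 mm, inside the slot (about 6 mm in) with no contact. I'll continue.

arm_command(motion=[{"offset": [0,0,0.001],"spin": 0},{"offset": [0,0,0.001],"spin": 0},{"offset": [0,0,0],"spin": 0}])

```text
time_s: 23.6
ee_pos: [510.5, 236.3, 202.9]
ee_rot: [-180.0, 0.0, 92.0]
force: [-0.1, 0.9, -1.7]
gripper_width: 14.0
gripper_force: 25.0
```

arm_command(motion=[{"offset": [0,0,0.001],"spin": 0},{"offset": [0,0,0.001],"spin": 0},{"offset": [0,0,0],"spin": 0}])

```text
time_s: 23.98
ee_pos: [510.5, 236.3, 200.9]
ee_rot: [-180.0, 0.0, 92.0]
force: [0.3, -0.2, -1.4]
gripper_width: 13.8
gripper_force: 25.0
```

arm_command(motion=[{"offset": [0,0,0.001],"spin": 0},{"offset": [0,0,0.001],"spin": 0},{"offset": [0,0,0],"spin": 0}])

```text
time_s: 24.35
ee_pos: [510.5, 236.3, 198.9]
ee_rot: [-180.0, 0.0, 92.0]
force: [-0.4, 0.2, -1.4]
gripper_width: 13.8
gripper_force: 25.0
```

arm_command(motion=[{"offset": [0,0,0.003],"spin": 0},{"offset": [0,0,0.003],"spin": 0},{"offset": [0,0,0.003],"spin": 0},{"offset": [0,0,0.003],"spin": 0},{"offset": [0,0,0],"spin": 0}])

```text
time_s: 24.98
ee_pos: [510.4, 236.2, 186.7]
ee_rot: [-180.0, 0.0, 92.0]
force: [-0.1, -0.5, -1.6]
gripper_width: 14.1
gripper_force: 25.0
```

arm_command(motion=[{"offset": [0,0,0.004],"spin": 0},{"offset": [0,0,0.004],"spin": 0},{"offset": [0,0,0.004],"spin": 0},{"offset": [0,0,0.003],"spin": 0},{"offset": [0,0,0],"spin": 0}])

```text
time_s: 25.6
ee_pos: [510.4, 236.3, 171.8]
ee_rot: [-180.0, 0.0, 92.0]
force: [-0.7, 0.1, -0.7]
gripper_width: 14.3
gripper_force: 25.0
```

arm_command(motion=[{"offset": [0,0,0.004],"spin": 0},{"offset": [0,0,0.004],"spin": 0},{"offset": [0,0,0.004],"spin": 0},{"offset": [0,0,0.004],"spin": 0},{"offset": [0,0,0],"spin": 0}])

```text
time_s: 26.22
ee_pos: [510.3, 236.2, 155.6]
ee_rot: [-180.0, 0.0, 92.0]
force: [0.3, -0.8, -0.3]
gripper_width: 14.2
gripper_force: 25.0
```

arm_command(motion=[{"offset": [0,0,0.003],"spin": 0},{"offset": [0,0,0.0015],"spin": 0},{"offset": [0,0,0],"spin": 0},{"offset": [0,0,0],"spin": 0},{"offset": [0,0,0],"spin": 0}])

```text
time_s: 26.85
ee_pos: [510.6, 236.4, 151.6]
ee_rot: [180.0, -0.0, 92.0]
force: [0.8, 0.1, -1.5]
gripper_width: 13.7
gripper_force: 25.0
```

Run:
```python
from h import *
go(510.5,236.3,151.3,92.0)
im,d=env.grab_frame('scene')
for r in env.pinpoint('scene','line')[:1]: print(r)
I=cv2.resize(im,None,fx=8,fy=8,interpolation=cv2.INTER_CUBIC)
u=(8*proj('scene',[500,233,135])).astype(int)
cv2.imwrite('pics/fin.png',cv2.convertScaleAbs(I[u[1]-260:u[1]+240,u[0]-330:u[0]+330],alpha=1.5))
_,d=env.grab_frame('top');P=cloud('top',d)
m=(np.hypot(P[...,0]-480,P[...,1]-235)<105)&(P[...,2]>103)&(P[...,2]<113)&(d>0);q=P[m]
(cx,cy),s,a=cv2.minAreaRect(q[:,:2].astype(np.float32));print(m.sum(),round(cx,1),round(cy,1),np.round(s,1),round(a,1),np.median(q[:,2]))
```

```text
t 26.85 pos [510.6 236.4 151.6] rot [ 1.7999e+02 -1.0000e-02  9.2040e+01] F [ 0.8  0.1 -1.5] w 13.7 25.0
offset mm [-0.  -0.1  0.3] spin 0.0007
{'location': [279.2, 145.5], 'score': 0.58}
1080 480.7 213.6 [150.3  66.4] 1.8 107.62576606536885
```

View pics/fin.png

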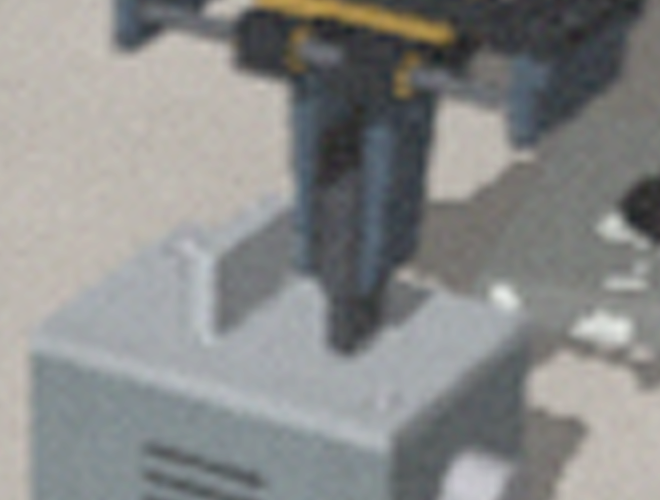

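The blade stands upright in the slot at about (345,350). The line sits at the cover's top face, the cover is flush, and the force is about 1 N. Handing in.

```bash
python3 -c "
from workcell import env
print(env.job_done())"
```

```text
the job is handed in; nothing more can be done
None
```

I handed the job in at about 27 s: the cover lies flush on both pins and is let go, and the square-handled filter is held still and upright in the slot with its line level with the cover's top; no verdict came back.

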